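# Turn the inner of two concentric hob knobs to its end stop

### The arm

A 6-joint arm with a two-finger parallel gripper is mounted at the origin on a cart in front of the work surface, level with it; the furniture and walls round the work are solid. World frame = base frame: x ahead of the robot, y to its left, z up, the work surface at z = 0. Lengths are in m, angles in rad, forces in N, time in s.
With the tool pointing down it reaches from about 0.25 to 0.775 m from the base axis. Payload 4 kg.
Tool frame: the origin (TCP) lies midway between the tips of the shut fingers; the grasp point (between the pads) lies 19 mm behind it; z points along the fingers, y is the direction in which the jaws open and shut (so a half turn about z gives the same grasp; the last joint's range is limited). The gripper opens to 94 mm and grips with 3 to 60 N. Pads are 16 mm wide; open, the fingers measure 119 mm over their backs; the gripper's body (75 mm by 177 mm) begins 78 mm behind the grasp point.
Start: joints at [-1.386, 0.087, 1.371, -0, 1.684, -0.103], TCP at [0.156, -0.527, 0.206] pointing down, gripper open.
Joint ranges: [-3.1, 3.1], [-0.76, 2.03], [0.27, 2.55], [-1.08, 4.22], [0.17, 2.65], [-2.57, 2.57]. Speed limits (rad/s): [2.79, 2.79, 3.14, 3.14, 3.14, 3.14].

### API

Orientations are given as [roll, pitch, yaw] about the fixed x, y, z axes, in that order (R = Rz(yaw) Ry(pitch) Rx(roll)).
In Python, from bench import robot gives the robot as it stands.
- The arm moves only by the tool servo_tool, never from a script. Its argument "rows" is a list of rows, each a list of 2 entries, a list of its own where there are three numbers: the shift along the tool's x, y, z normalised to -1 to 1, where 1 is 0.08 m, then the turn about the tool's z normalised to -1 to 1, where 1 is pi/2 rad. A call has 1 to 12 rows; each row is the pose to reach, as a shift and turn from the pose commanded when the call began, along the tool's axes at that moment; what a row does not reach only later rows make up. A row lasts 1/12 s, in which the tool goes at most 41.7 mm and 7.16 degrees, less where a joint would pass 70% of its speed; a pose out of reach is approached as far as the arm can. A call with a number of a shift or a turn outside -1 to 1 is refused whole. A call with a gripper value outside its range is refused whole. "grip" is the closure, from -1 (fully open) to 1 (shut), set as the call begins (left out, the last holds). The fingers move at their own pace and stop on an object; the grip force is fixed at half the most. Time passes only in rows, so rows that repeat a pose let the fingers close. It gives the time, the measured TCP pose, the force and the opening at its end, in the units of the state.
- robot.get_obs(): the state, without advancing time (a new reading comes with each control period).
- robot.snapshot(name): name is "scene" or "side" or "wrist"; returns a dict with "pixels" (384x512x3 uint8, red, green, blue), "camera_matrix" (3x3 intrinsics, pixels), "D" ([k1, k2, p1, p2, k3] as OpenCV has them; the pictures are not rectified), "world_from_camera" (4x4, takes a point from camera to world coordinates). Camera axes: x right, y down, z forward; pixel columns grow to the right and rows downward; lengths in m; the calibration is good to about 2 mm. A picture is of the moment at which its call begins. There is no depth.
- robot.close_job(): hands the job in, once; it reports no verdict.
The state is a dict: "time": time; "joint_positions": joint angles; "qvel": joint speeds; "joint_torque": joint torques, N m; "tool_pos": TCP position; "ee_rot": TCP orientation; "wrist_force": force on the tool from outside, world axes, zero at the start; "wrist_torque": the same for the moment, N m; "width": finger opening in m.
Only numpy, scipy, OpenCV 4.12 (cv2) and the standard library are available. Lean on these libraries where they do the work, as an engineer would, in place of code of your own. Each camera call takes 0.05 s, during which the arm holds its last target.

### The job

Switch off the inner zone of the table-top hob: press its inner bar-shaped knob fully in so that it takes hold, turn it clockwise (seen from above) while keeping it pressed until it bears firmly on its end stop, about 0.4 N m and never forced beyond 0.6 N m, then let go so that it springs up again. Leave the outer ring knob round it at its setting without turning it or leaning on it, and leave the pot and the other things on the worktop where they are.

Things in the scene. Friction and masses are not known exactly. Their poses are not given: they have to be found in the camera images.
- hob: White table-top hob, fixed to the worktop, 210 (its x) x 300 (its y) x 60 mm high on rubber feet. Origin: centre of its underside. Its x axis points away from the robot side (front faces -x), z up. A dark round hot plate (162 mm across, 9 mm high) is centred at (0, +55) mm; the concentric control, axis upright, at (-20, -100) mm.
- bar_top (a point): Middle of the top of the inner knob's grip bar, on the control's axis, 30 mm above the ring's face when not pressed. Inner knob: grey, a 40 mm disc whose top is 7 mm above the ring's face, carrying an upright grip bar 40 mm long (along this point's x), 14 mm thick (along its y), 23 mm high. Grip the bar across its thickness. Turns with the knob; z up.
- off_switch (a joint): Stiff off switch inside the hob, rad: 0 = on, 0.25 = off, its hard end and the knob's end stop. The pressed knob pushes it (0.1 N m) over the last 0.25 rad of its clockwise turn; it stays where it is left. The end stop lies 0.6 to 1.4 rad clockwise of where the knob starts, different each time; nothing outside shows where: it must be felt.
- press (a joint): How far the inner knob is pressed down, m: 0 = up, 0.005 = fully in, against a hard floor. Spring force 11 N at 0 rising to 14 N at 0.005. Up, it spins idly and works nothing; it takes hold of the off switch when pressed by at least 0.003. It turns with 0.05 N m of friction.
- stem (a joint): Elastic twist of the stem that carries the inner knob, the off switch and the end stop, rad: grows with clockwise torque on the inner knob, 30 N m per rad (0.4 N m gives 0.0133; 0.6 N m gives 0.020). Near 0 when nothing loads the knob. The reading is too noisy to steer by.
- ring_mark (a point): White line on the outer ring knob, 36 mm from the control's axis, at the height of the ring's face, 16 mm above the hob's top. Outer ring: black, 83 mm across with a ribbed rim, 16 mm high; turns very lightly (0.03 N m) and is not coupled to the inner knob. It must stay at its setting.
- outer (a joint): Turn of the outer ring, rad, clockwise seen from above; its start varies.
- pot: Steel pot, 110 mm across, 70 mm high, loose on the hot plate. Origin: centre of its underside.
- mug: White mug standing on the worktop at the right (bystander), 88 mm high.
- tin: Low tin, 75 mm across, 58 mm high, on the worktop at the right (bystander).
- spice_jar_1: Spice jar, 106 mm high, at the back (bystander).
- spice_jar_2: Second spice jar, 106 mm high, at the back (bystander).

How it is judged:
By the outcome, as a careful person would: the job done as asked, in the order asked, and still so for the second after the job is handed in, with the robot touching nothing.
It also fails if it takes over 72 s, if anything falls off the work surface, if the arm or the gripper's body presses on something with over 40 N, if the wrist force passes 120 N, or if a joint passes its speed limit or range.

## Working session

There is one attempt and no reset: what is moved stays moved. The work goes in short steps, Python scripts to look and compute and a tool call to move; the robot and the scene stay as the last step left them, time stands still between calls to the robot, and variables do not carry over. Pictures are saved under pics/ and viewed, and the job is handed in when it is done.

Besides the shell and the picture viewer there is one more tool, called after "Emit:" as name([rows], argument=value, ...), one row to a line, values as JSON. servo_tool: Moves the arm, as the interface text tells. Its arguments: {"type":"object","properties":{"rows":{"type":"array"},"grip":{"type":"number"}},"required":["rows"]}

```bash
ls; mkdir -p pics
cat > h.py <<'E'
import numpy as np, cv2
from bench import robot
def snap(n,f):
    s=robot.snapshot(n); cv2.imwrite('pics/'+f,s['pixels'][:,:,::-1])
    np.savez('pics/'+f[:-4]+'.npz',p=s['pixels'],K=s['camera_matrix'],D=s['D'],T=s['world_from_camera']); return s
def ray(f,uv):
    d=np.load('pics/'+f+'.npz'); p=cv2.undistortPoints(np.array(uv,float).reshape(-1,1,2),d['K'],d['D']).reshape(-1,2)
    T=d['T']; v=np.c_[p,np.ones(len(p))]@T[:3,:3].T; return T[:3,3],v
def plane(f,uv,z):
    o,v=ray(f,uv); return o+v*((z-o[2])/v[:,2])[:,None]
def proj(f,P):
    d=np.load('pics/'+f+'.npz'); T=np.linalg.inv(d['T'])
    return cv2.projectPoints(np.array(P,float).reshape(-1,3),cv2.Rodrigues(T[:3,:3])[0],T[:3,3],d['K'],d['D'])[0].reshape(-1,2)
E
python3 - <<'E'
from h import *
for n in ['scene','side','wrist']: 
    s=snap(n,n+'0.png'); print(n,s['world_from_camera'].round(3).tolist())
o=robot.get_obs(); print(o)
E
```

```text
pics
scene [[-0.764, -0.334, 0.551, -0.161], [-0.644, 0.429, -0.633, 0.735], [-0.025, -0.839, -0.544, 0.82], [0.0, 0.0, 0.0, 1.0]]
side [[-0.998, -0.05, 0.049, 0.549], [-0.069, 0.663, -0.746, 0.672], [0.005, -0.747, -0.665, 0.799], [0.0, 0.0, 0.0, 1.0]]
wrist [[0.283, -0.92, -0.269, 0.234], [-0.959, -0.272, -0.078, -0.503], [-0.002, 0.28, -0.96, 0.384], [0.0, 0.0, 0.0, 1.0]]
{'time': 0.15, 'joint_positions': array([-1.38612021e+00,  8.78035220e-02,  1.37187317e+00, -2.21453676e-05,
        1.68363218e+00, -1.03102745e-01]), 'qvel': array([-4.06388778e-04,  8.92495330e-05, -5.03679464e-03,  5.88147750e-04,
        2.06804088e-04,  2.86042228e-04]), 'joint_torque': array([ 7.58128845e-04, -3.40642655e+01, -3.02793288e+01,  7.18031265e-02,
        3.05301184e-02, -1.15592597e-04]), 'tool_pos': array([ 0.15601135, -0.52696824,  0.20458029]), 'ee_rot': array([-3.13988329e+00, -1.54741201e-04,  2.87776254e-01]), 'wrist_force': array([ 0.40479437,  0.37224193, -0.34115545]), 'wrist_torque': array([-0.02672845, -0.01198713,  0.00849016]), 'width': 0.09392853131637321}
```

View pics/scene0.png

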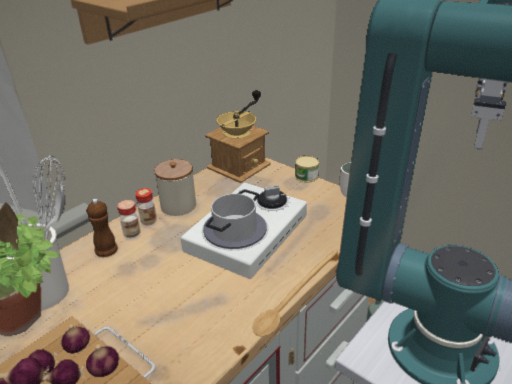

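View pics/side0.png

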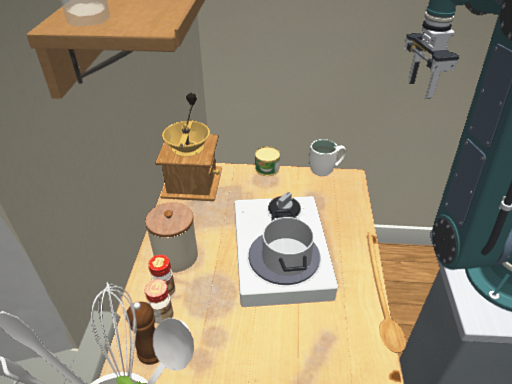

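View pics/wrist0.png

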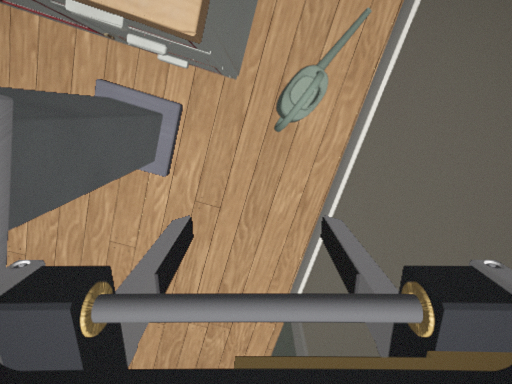

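The scene and side views show the hob, with the control near side pixel (284,206) and scene pixel (271,198). The mug and tin are beyond it at the right. I'll zoom in.

Run:
```python
import cv2
a=cv2.imread('pics/scene0.png')[150:280,170:320]; b=cv2.imread('pics/side0.png')[175:310,220:345]
cv2.imwrite('pics/z1.png',cv2.resize(a,None,fx=5,fy=4.5,interpolation=cv2.INTER_CUBIC)[:600,:800]) 
cv2.imwrite('pics/z2.png',cv2.resize(b,None,fx=4.4,fy=4.4,interpolation=cv2.INTER_CUBIC))
```

```text
(no output)
```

View pics/z1.png

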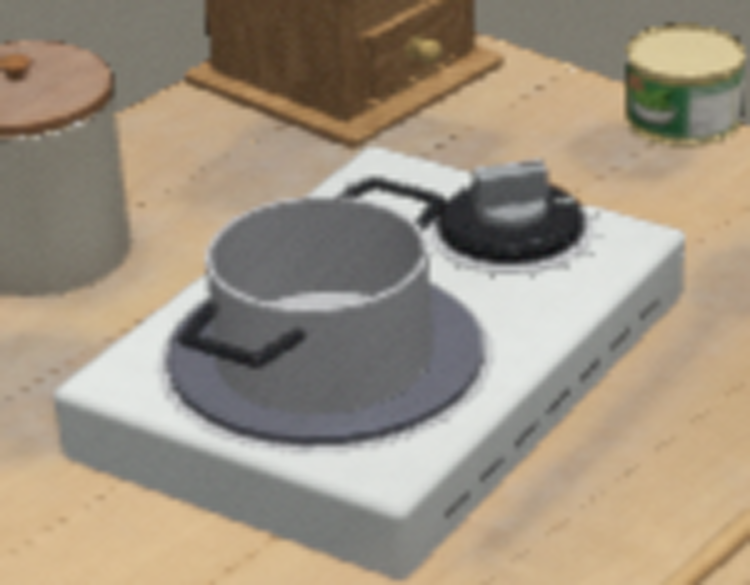

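View pics/z2.png

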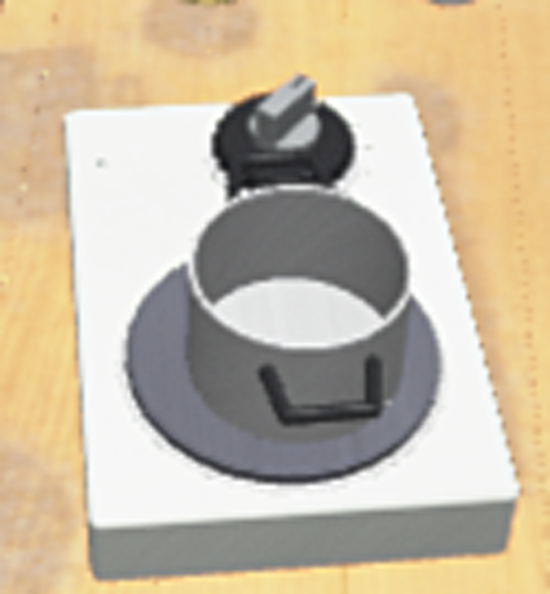

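Run:
```python
from h import *
s=plane('side0',[(235,200.7),(312.7,196.6),(337.5,286.4),(240.9,294.1)],.06)
c=plane('scene0',[(245,183.3),(306.8,202.2),(251,265.6),(182,238.9)],.06)
print(s.round(4),c.round(4)); 
# order: back-right, front-right, front-left, back-left
for q in (s,c):
    ctr=q.mean(0); ax=(q[0]+q[3]-q[1]-q[2])/2; ay=(q[2]+q[3]-q[0]-q[1])/2
    th=np.arctan2(ax[1],ax[0]); print(ctr,np.linalg.norm(ax),np.linalg.norm(ay),th,np.arctan2(-ay[0],ay[1]))
    R=np.array([[np.cos(th),-np.sin(th)],[np.sin(th),np.cos(th)]]); print('knob',ctr[:2]+R@[-.02,-.1])
# bar top ends
print(plane('side0',[(220+295/4.4,175+90/4.4)],.106))
print(plane('scene0',[(170+510/5,150+170/4.5)],.106))
```

```text
[[ 0.6691 -0.1556  0.06  ]
 [ 0.4678 -0.187   0.06  ]
 [ 0.4213  0.1009  0.06  ]
 [ 0.6237  0.1354  0.06  ]] [[ 0.6597 -0.1532  0.06  ]
 [ 0.4613 -0.1844  0.06  ]
 [ 0.4129  0.1062  0.06  ]
 [ 0.6119  0.1386  0.06  ]]
[ 0.54548604 -0.02659623  0.06      ] 0.2045050346948177 0.2930965789424779 0.16159196487733898 0.15743761655596403
knob [ 0.54183556 -0.12851126]
[ 0.53646158 -0.02318703  0.06      ] 0.20126908901159682 0.29515419203725846 0.1585651293625939 0.16378211734073903
knob [ 0.53250263 -0.12509055]
[[ 0.53598389 -0.13310248  0.106     ]]
[[ 0.53723659 -0.12725981  0.106     ]]
```

Run:
```python
from h import *
print(plane('side0',[(160,196),(218,198),(222,172)],0).round(3))
print(plane('scene0',[(240,180),(270,163),(207,166)],0).round(3))
# triangulate crank knob
o1,v1=ray('side0',[(191,99)]);o2,v2=ray('scene0',[(256,96)])
A=np.c_[v1[0],-v2[0]];t=np.linalg.lstsq(A,o2-o1,rcond=None)[0];print(o1+t[0]*v1[0],o2+t[1]*v2[0])
o1,v1=ray('side0',[(217,145)]);o2,v2=ray('scene0',[(240,139)])
A=np.c_[v1[0],-v2[0]];t=np.linalg.lstsq(A,o2-o1,rcond=None)[0];print(o1+t[0]*v1[0],o2+t[1]*v2[0])
```

```text
[[ 0.893 -0.227  0.   ]
 [ 0.728 -0.231  0.   ]
 [ 0.733 -0.35   0.   ]]
[[ 0.75  -0.228  0.   ]
 [ 0.743 -0.372  0.   ]
 [ 0.898 -0.227  0.   ]]
[ 0.81392721 -0.39321354  0.21849002] [ 0.81397063 -0.39143817  0.21525128]
[ 0.71700475 -0.21690807  0.18906832] [ 0.71670592 -0.20201484  0.16727536]
```

Emit:
servo_tool([
  [[1,-0.57,-0.4],0],
  [[1,-0.57,-0.4],0],
  [[1,-0.57,-0.4],0],
], grip=-1)

```text
time: 0.4
tool_pos: [0.2224, -0.4588, 0.2394]
ee_rot: [3.14, -0.002, 0.29]
wrist_force: [0.1, -0.1, 0.7]
width: 0.0939
```

Emit:
servo_tool([
  [[1,-0.57,0],0],
  [[1,-0.57,0],0],
  [[1,-0.57,0],0],
])

```text
time: 0.65
tool_pos: [0.2866, -0.391, 0.2378]
ee_rot: [-3.141, -0.002, 0.293]
wrist_force: [-0.3, 0.6, 0.5]
width: 0.0938
```

Emit:
servo_tool([
  [[1,-0.57,0],0],
  [[1,-0.57,0],0],
  [[1,-0.57,0],0],
])

```text
time: 0.9
tool_pos: [0.3501, -0.3248, 0.2373]
ee_rot: [-3.14, -0.002, 0.293]
wrist_force: [0.0, -0.3, -0.5]
width: 0.094
```

Emit:
servo_tool([
  [[1,-0.57,0],0],
  [[1,-0.57,0],0],
  [[1,-0.57,0],0],
])

```text
time: 1.15
tool_pos: [0.4137, -0.2585, 0.2371]
ee_rot: [-3.14, -0.002, 0.293]
wrist_force: [-0.7, 0.1, 0.8]
width: 0.0936
```

Emit:
servo_tool([
  [[1,-0.57,0],0],
  [[1,-0.57,0],0],
  [[1,-0.57,0],0],
])

```text
time: 1.4
tool_pos: [0.4774, -0.1923, 0.2368]
ee_rot: [-3.14, -0.001, 0.293]
wrist_force: [-1.2, -0.1, 0.4]
width: 0.094
```

Emit:
servo_tool([
  [[0.7,-0.5,0],0],
  [[0.7,-0.5,0],0],
  [[0.7,-0.5,0],0],
  [[0.7,-0.5,0],0],
  [[0.7,-0.5,0],0],
])

```text
time: 1.82
tool_pos: [0.5167, -0.1423, 0.2371]
ee_rot: [3.141, 0.001, 0.287]
wrist_force: [-0.5, -0.7, 0.5]
width: 0.0941
```

Run:
```python
from h import *
snap('wrist','w1.png'); o=robot.get_obs(); print(o['time'],o['tool_pos'],o['ee_rot'],o['joint_positions'])
print(proj('w1',[[.537,-.128,.106]]))
```

```text
1.8667 [ 0.51658775 -0.14243855  0.23729395] [3.14099392e+00 9.77515333e-04 2.86275430e-01] [-3.74159661e-01  5.20797170e-02  1.34552122e+00 -1.08887087e-03
  1.74439628e+00  9.10173080e-01]
[[250.60325071 161.50490091]]
```

View pics/w1.png

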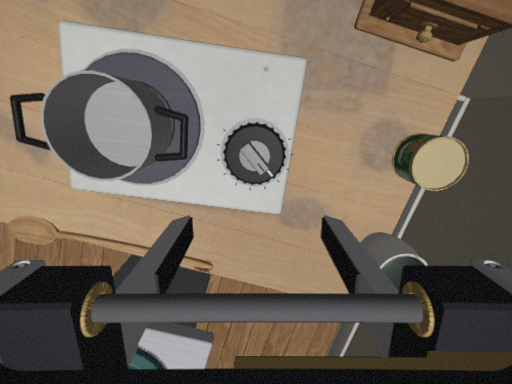

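The wrist view shows the control at about (255,152). The pot's right handle ends at about (186,135). I'll segment the ring and the bar.

Run:
```python
from h import *
im=cv2.imread('pics/w1.png'); g=im.max(2)
cv2.imwrite('pics/z3.png',cv2.resize(im[110:200,205:305],None,fx=6,fy=6,interpolation=cv2.INTER_CUBIC))
m=((g<75)*255).astype(np.uint8); r=np.zeros_like(m); r[115:195,212:298]=m[115:195,212:298]
c=max(cv2.findContours(r,0,2)[0],key=cv2.contourArea); h=cv2.convexHull(c)
e=cv2.fitEllipse(h); print(e, plane('w1',[e[0]],.072), 'diam px pts')
P=plane('w1',h.reshape(-1,2),.070)[:,:2]; cc,rad=cv2.minEnclosingCircle(P.astype(np.float32)); print(cc,rad)
```

```text
((254.29017639160156, 152.9857940673828), (61.40323257446289, 61.80558395385742), 140.94688415527344) [[ 0.54281297 -0.13057159  0.072     ]] diam px pts
(0.5411680936813354, -0.1309140920639038) 0.04091177508234978
```

View pics/z3.png

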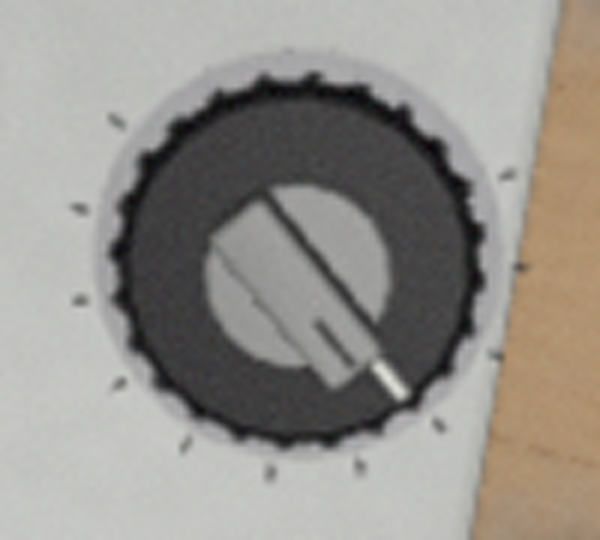

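Run:
```python
from h import *
z=np.array([(262,194),(212,240),(333,390),(377,350)])/6+np.array([205,110])-0.4
P=plane('w1',z,.106); print(P.round(4),P.mean(0)); d=(P[2]+P[3]-P[0]-P[1])/2; print(np.linalg.norm(d),np.linalg.norm(P[0]-P[1]),np.arctan2(d[1],d[0]),np.arctan2(-d[1],-d[0]))
print('mark',plane('w1',[(205+390/6-.4,110+382/6-.4)],.076))
```

```text
[[ 0.5583 -0.1191  0.106 ]
 [ 0.547  -0.1122  0.106 ]
 [ 0.5249 -0.1433  0.106 ]
 [ 0.5352 -0.1494  0.106 ]] [ 0.54135312 -0.13098269  0.106     ]
0.03810921330849825 0.013218594221846952 -2.2041347277076873 0.9374579258821061
mark [[ 0.52344969 -0.15720058  0.076     ]]
```

Emit:
servo_tool([
  [[0.33,-0.05,0.7],-0.416],
  [[0.33,-0.05,0.7],-0.416],
  [[0.33,-0.05,0.7],-0.416],
  [[0.33,-0.05,0.7],-0.416],
  [[0.33,-0.05,0.7],-0.416],
  [[0.33,-0.05,0.7],-0.416],
  [[0.33,-0.05,0.7],-0.416],
  [[0.33,-0.05,0.7],-0.416],
  [[0.33,-0.05,0.7],-0.416],
], grip=0.1)

```text
time: 2.62
tool_pos: [0.5411, -0.1306, 0.1816]
ee_rot: [3.141, 0.0, 0.939]
wrist_force: [-0.1, 0.4, -0.6]
width: 0.043
```

Run:
```python
from h import *
snap('wrist','w2.png'); o=robot.get_obs(); print(o['time'],o['tool_pos'],o['ee_rot'],o['joint_positions'],o['width'])
im=cv2.imread('pics/w2.png'); c=proj('w2',[[.5412,-.1309,.106],[.5412,-.1309,.083]]); print(c)
```

```text
2.6667 [ 0.54118085 -0.13040545  0.18162901] [3.14120175e+00 1.93227044e-04 9.39487724e-01] [-3.38120145e-01  1.07619887e-01  1.39563405e+00 -2.98629099e-04
  1.63802034e+00  2.93168312e-01] 0.04222197845572326
[[258.03766454 195.57565043]
 [257.92868134 189.11190988]]
```

View pics/w2.png

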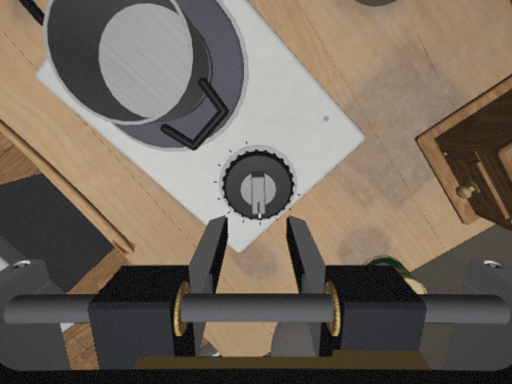

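Run:
```python
from h import *
im=cv2.imread('pics/w2.png'); 
cv2.imwrite('pics/z4.png',cv2.resize(im[140:230,210:310],None,fx=6,fy=6,interpolation=cv2.INTER_CUBIC))
g=im.max(2);m=((g<75)*255).astype(np.uint8); r=np.zeros_like(m); r[146:222,216:300]=m[146:222,216:300]
c=max(cv2.findContours(r,0,2)[0],key=cv2.contourArea); h=cv2.convexHull(c)
P=plane('w2',h.reshape(-1,2),.070)[:,:2]; print(cv2.minEnclosingCircle(P.astype(np.float32)))
```

```text
((0.5411338806152344, -0.13042773306369781), 0.04118911549448967)
```

View pics/z4.png

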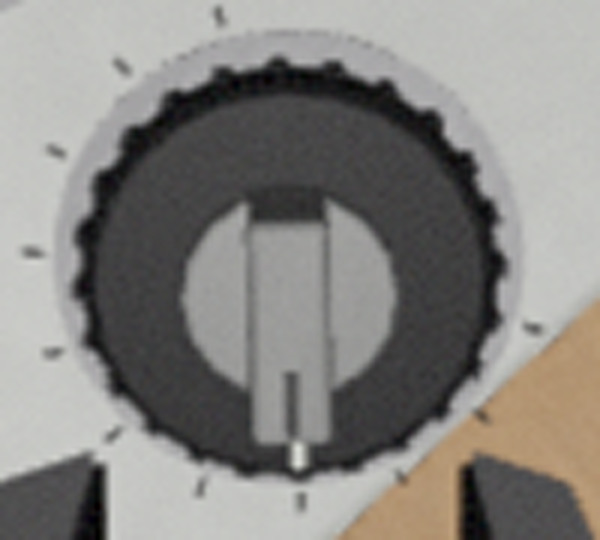

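Emit:
servo_tool([
  [[0,0,0.25],0],
  [[0,0,0.5],0],
  [[0,0,0.75],0],
  [[0,0,0.9],0],
  [[0,0,0.9],0],
  [[0,0,0.9],0],
  [[0,0,0.9],0],
], grip=0.2)

```text
time: 3.25
tool_pos: [0.5422, -0.13, 0.1108]
ee_rot: [3.139, -0.001, 0.941]
wrist_force: [0.4, 0.9, 0.5]
width: 0.0375
```

Run:
```python
from h import *
snap('scene','s3.png');snap('side','d3.png'); o=robot.get_obs(); print(o['time'],o['tool_pos'],o['ee_rot'],o['wrist_force'],o['wrist_torque'])
a=cv2.imread('pics/s3.png')[150:250,210:320];b=cv2.imread('pics/d3.png')[120:250,230:340]
cv2.imwrite('pics/z5.png',np.hstack([cv2.resize(a,(400,400)),cv2.resize(b,(400,400))]))
```

```text
3.35 [ 0.54250927 -0.13005076  0.11128258] [ 3.13847286e+00 -8.50955033e-04  9.41198386e-01] [ 0.43552359  0.10351985 -0.44867383] [-4.20397678e-03 -4.43807841e-02 -3.00103660e-05]
```

View pics/z5.png

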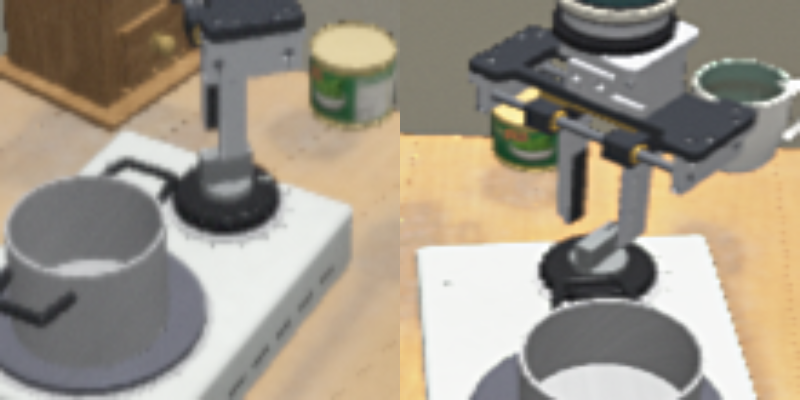

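The fingers straddle the bar and are clear of the pot handle. I'll lower and close.

Emit:
servo_tool([
  [[0,0,0.15],0],
  [[0,0,0.3],0],
  [[0,0,0.31],0],
  [[0,0,0.31],0],
  [[0,0,0.31],0],
  [[0,0,0.31],0],
])

```text
time: 3.85
tool_pos: [0.5411, -0.1295, 0.0842]
ee_rot: [-3.14, 0.0, 0.941]
wrist_force: [-0.0, -0.4, 0.7]
width: 0.0375
```

```bash
cat > st.py <<'E'
from h import *
o=robot.get_obs(); print(o['time'],o['tool_pos'].round(4),o['ee_rot'].round(4),o['wrist_force'].round(2),o['wrist_torque'].round(3),o['width'].__round__(4),o['joint_positions'][5])
E
python3 st.py
```

```text
3.85 [ 0.5411 -0.1295  0.0842] [-3.1405e+00  4.0000e-04  9.4130e-01] [-0.   -0.42  0.69] [-0.065 -0.028 -0.015] 0.0375 0.2927280732984143
```

Emit:
servo_tool([
  [[0,0,-0.01],0],
  [[0,0,-0.01],0],
  [[0,0,-0.01],0],
  [[0,0,-0.01],0],
  [[0,0,-0.01],0],
  [[0,0,-0.01],0],
  [[0,0,-0.01],0],
  [[0,0,-0.01],0],
], grip=1)

```text
time: 4.52
tool_pos: [0.5424, -0.1304, 0.0856]
ee_rot: [3.139, -0.0, 0.941]
wrist_force: [4.3, -2.0, -3.1]
width: 0.0138
```

```bash
python3 st.py
```

```text
4.5167 [ 0.5424 -0.1304  0.0856] [ 3.1389e+00 -2.0000e-04  9.4110e-01] [ 4.28 -1.96 -3.13] [-0.592 -0.883  0.064] 0.0138 0.29265972115749106
```

Emit:
servo_tool([
  [[0,0.01,0],0],
  [[0,0.01,0],0],
  [[0,0.01,0],0],
  [[0,0.01,0],0],
])

```text
time: 4.85
tool_pos: [0.5425, -0.1304, 0.0857]
ee_rot: [3.14, -0.0, 0.941]
wrist_force: [5.2, -2.7, -2.1]
width: 0.0142
```

```bash
python3 st.py
```

```text
4.85 [ 0.5425 -0.1304  0.0857] [ 3.1405 -0.      0.9412] [ 5.24 -2.7  -2.05] [-0.531 -0.782  0.029] 0.0142 0.2922981819982053
```

Emit:
servo_tool([
  [[0,0,0.02],0],
  [[0,0,0.04],0],
  [[0,0,0.04],0],
  [[0,0,0.04],0],
])

```text
time: 5.18
tool_pos: [0.5426, -0.1304, 0.0855]
ee_rot: [3.139, -0.0, 0.941]
wrist_force: [0.1, -1.5, 9.6]
width: 0.0141
```

```bash
python3 st.py
```

```text
5.1833 [ 0.5426 -0.1304  0.0855] [ 3.1391e+00 -3.0000e-04  9.4130e-01] [ 0.13 -1.55  9.56] [-0.182  0.188  0.106] 0.0141 0.29229494196606154
```

Emit:
servo_tool([
  [[0,0,0.015],0],
  [[0,0,0.03],0],
  [[0,0,0.03],0],
  [[0,0,0.03],0],
])

```text
time: 5.52
tool_pos: [0.5426, -0.1304, 0.0834]
ee_rot: [3.139, -0.0, 0.941]
wrist_force: [-1.3, -1.0, 11.4]
width: 0.0134
```

```bash
python3 st.py
```

```text
5.5167 [ 0.5426 -0.1304  0.0834] [ 3.1389e+00 -3.0000e-04  9.4130e-01] [-1.26 -1.04 11.39] [-0.24   0.326  0.019] 0.0134 0.2923325322399501
```

Emit:
servo_tool([
  [[0,0,0.02],0],
  [[0,0,0.03],0],
  [[0,0,0.03],0],
  [[0,0,0.03],0],
])

```text
time: 5.85
tool_pos: [0.5426, -0.1304, 0.0814]
ee_rot: [3.139, -0.0, 0.941]
wrist_force: [-1.1, -1.3, 12.2]
width: 0.0138
```

```bash
python3 st.py
```

```text
5.85 [ 0.5426 -0.1304  0.0814] [ 3.1388e+00 -4.0000e-04  9.4130e-01] [-1.05 -1.34 12.17] [-0.135  0.45   0.083] 0.0138 0.2923072987724105
```

Emit:
servo_tool([
  [[0,0,0.02],0],
  [[0,0,0.03],0],
  [[0,0,0.03],0],
  [[0,0,0.03],0],
])

```text
time: 6.18
tool_pos: [0.5428, -0.1305, 0.0803]
ee_rot: [3.138, -0.0, 0.941]
wrist_force: [-3.6, -1.0, 16.7]
width: 0.0141
```

```bash
python3 st.py
```

```text
6.1833 [ 0.5428 -0.1305  0.0803] [ 3.138e+00 -4.000e-04  9.414e-01] [-3.64 -1.   16.72] [-0.062  0.8    0.066] 0.0141 0.29231632508015537
```

Emit:
servo_tool([
  [[0,0,0.01],0],
  [[0,0,0.01],0],
  [[0,0,0.01],0.03],
  [[0,0,0.01],0.06],
  [[0,0,0.01],0.06],
  [[0,0,0.01],0.06],
])

```text
time: 6.68
tool_pos: [0.5429, -0.1306, 0.0803]
ee_rot: [3.137, -0.001, 0.847]
wrist_force: [-5.5, 0.2, 19.9]
width: 0.014
```

```bash
cat >> st.py <<'E'
print('jt6',o['joint_torque'].round(3)[[0,5]])
E
python3 st.py
```

```text
6.6833 [ 0.5429 -0.1306  0.0803] [ 3.1375e+00 -1.0000e-03  8.4690e-01] [-5.48  0.23 19.94] [-0.042  0.974 -0.037] 0.014 0.38684622703727733
jt6 [ 0.732 -0.002]
```

Emit:
servo_tool([
  [[-0.008,-0.009,0],0.03],
  [[-0.008,-0.009,0],0.06],
  [[-0.008,-0.009,0],0.09],
  [[-0.008,-0.009,0],0.12],
])

```text
time: 7.02
tool_pos: [0.5429, -0.1308, 0.0803]
ee_rot: [3.136, -0.003, 0.656]
wrist_force: [-1.6, -1.3, 17.0]
width: 0.0137
```

```bash
python3 st.py
```

```text
7.0167 [ 0.5429 -0.1308  0.0803] [ 3.1359 -0.0034  0.6564] [-1.63 -1.31 17.05] [-0.094  0.514  0.028] 0.0137 0.5767594113425396
jt6 [ 0.562 -0.411]
```

Emit:
servo_tool([
  [[0,0,0],0.015],
  [[0,0,0],0.03],
])

```text
time: 7.18
tool_pos: [0.543, -0.1308, 0.0803]
ee_rot: [3.136, -0.004, 0.61]
wrist_force: [-1.8, -0.5, 17.2]
width: 0.0135
```

```bash
python3 st.py
```

```text
7.1833 [ 0.543  -0.1308  0.0803] [ 3.136  -0.0036  0.6103] [-1.76 -0.45 17.19] [-0.128  0.486  0.079] 0.0135 0.6228049702630142
jt6 [ 0.593 -0.167]
```

Emit:
servo_tool([
  [[0,0,0],0.015],
  [[0,0,0],0.03],
  [[0,0,0],0.03],
])

```text
time: 7.43
tool_pos: [0.543, -0.1308, 0.0803]
ee_rot: [3.136, -0.004, 0.564]
wrist_force: [-2.6, -1.0, 17.4]
width: 0.0136
```

```bash
python3 st.py
```

```text
7.4333 [ 0.543  -0.1308  0.0803] [ 3.1361 -0.0039  0.5636] [-2.61 -1.02 17.45] [-0.089  0.465  0.015] 0.0136 0.6695478482502666
jt6 [0.648 0.171]
```

Emit:
servo_tool([
  [[0,0,0],0.015],
  [[0,0,0],0.03],
  [[0,0,0],0.03],
])

```text
time: 7.68
tool_pos: [0.543, -0.1309, 0.0803]
ee_rot: [3.136, -0.004, 0.517]
wrist_force: [-1.6, -1.9, 17.7]
width: 0.0135
```

```bash
python3 st.py
```

```text
7.6833 [ 0.543  -0.1309  0.0803] [ 3.1362 -0.0042  0.5165] [-1.59 -1.92 17.69] [-0.162  0.498  0.015] 0.0135 0.7166149484250585
jt6 [0.689 0.171]
```

Emit:
servo_tool([
  [[0,0,0],0.015],
  [[0,0,0],0.03],
  [[0,0,0],0.03],
])

```text
time: 7.93
tool_pos: [0.5431, -0.1309, 0.0803]
ee_rot: [3.136, -0.004, 0.469]
wrist_force: [-2.1, -0.6, 17.4]
width: 0.0137
```

```bash
python3 st.py
```

```text
7.9333 [ 0.5431 -0.1309  0.0803] [ 3.1362 -0.0045  0.4693] [-2.08 -0.56 17.44] [-0.109  0.406 -0.045] 0.0137 0.7637814933143168
jt6 [0.735 0.171]
```

```bash
cat > av.py <<'E'
from h import *
import sys
n=int(sys.argv[1]) if len(sys.argv)>1 else 5
L=[]
for i in range(n):
    o=robot.get_obs(); L.append([o['wrist_torque'][2],o['joint_torque'][5],o['wrist_force'][2]])
    if i<n-1: robot.snapshot('wrist')
L=np.array(L); print(o['time'],o['tool_pos'].round(4),'yaw',o['ee_rot'][2].round(4),'Mz',L[:,0].round(3),'mean',L[:,0].mean().round(3),'jt6',L[:,1].round(3),'Fz',L[:,2].mean().round(1),'w',round(o['width'],4))
E
python3 av.py 6
```

```text
8.1833 [ 0.5431 -0.1309  0.0803] yaw 0.4701 Mz [-0.045 -0.015 -0.004 -0.028  0.012  0.062] mean -0.003 jt6 [0.171 0.053 0.021 0.015 0.014 0.014] Fz 17.4 w 0.0138
```

Emit:
servo_tool([
  [[0,0,0],0.0064],
])

```text
time: 8.27
tool_pos: [0.543, -0.1309, 0.0803]
ee_rot: [3.136, -0.004, 0.46]
wrist_force: [-1.0, -1.6, 17.4]
width: 0.0136
```

```bash
python3 av.py 3
```

```text
8.3667 [ 0.5431 -0.131   0.0803] yaw 0.4598 Mz [0.062 0.045 0.024] mean 0.044 jt6 [-0.108  0.066  0.079] Fz 17.3 w 0.0138
```

Emit:
servo_tool([
  [[0,0,0],0.0064],
])

```text
time: 8.45
tool_pos: [0.5431, -0.131, 0.0803]
ee_rot: [3.136, -0.005, 0.45]
wrist_force: [-1.6, -1.1, 17.0]
width: 0.0137
```

```bash
python3 av.py 3
```

```text
8.55 [ 0.5431 -0.1309  0.0803] yaw 0.4499 Mz [0.004 0.035 0.014] mean 0.018 jt6 [-0.108  0.066  0.079] Fz 17.3 w 0.0139
```

Emit:
servo_tool([
  [[0,0,0],0.0064],
])

```text
time: 8.63
tool_pos: [0.5431, -0.131, 0.0803]
ee_rot: [3.136, -0.005, 0.44]
wrist_force: [-2.0, -0.8, 17.6]
width: 0.0139
```

```bash
python3 av.py 3
```

```text
8.7333 [ 0.543  -0.131   0.0803] yaw 0.4398 Mz [0.043 0.039 0.001] mean 0.028 jt6 [-0.108  0.066  0.08 ] Fz 17.5 w 0.014
```

Emit:
servo_tool([
  [[0,0,0],0.016],
  [[0,0,0],0.032],
  [[0,0,0],0.0384],
])

```text
time: 8.98
tool_pos: [0.5431, -0.131, 0.0803]
ee_rot: [3.136, -0.005, 0.379]
wrist_force: [-1.1, -1.0, 16.2]
width: 0.0136
```

```bash
python3 av.py 3
```

```text
9.0833 [ 0.5431 -0.131   0.0803] yaw 0.3794 Mz [0.026 0.029 0.106] mean 0.054 jt6 [0.048 0.106 0.082] Fz 16.7 w 0.0138
```

Emit:
servo_tool([
  [[0,0,0],0.016],
  [[0,0,0],0.032],
  [[0,0,0],0.0384],
])

```text
time: 9.33
tool_pos: [0.5431, -0.1311, 0.0803]
ee_rot: [3.137, -0.005, 0.318]
wrist_force: [-1.8, -1.4, 17.1]
width: 0.014
```

```bash
python3 av.py 3
```

```text
9.4333 [ 0.5431 -0.1311  0.0803] yaw 0.319 Mz [0.037 0.031 0.046] mean 0.038 jt6 [0.048 0.106 0.083] Fz 17.4 w 0.0143
```

Emit:
servo_tool([
  [[0,0,0],0.016],
  [[0,0,0],0.032],
  [[0,0,0],0.0384],
])

```text
time: 9.68
tool_pos: [0.5432, -0.1312, 0.0803]
ee_rot: [3.137, -0.006, 0.258]
wrist_force: [-1.7, -2.8, 17.0]
width: 0.014
```

```bash
python3 av.py 3
```

```text
9.7833 [ 0.5431 -0.1312  0.0803] yaw 0.259 Mz [0.13  0.125 0.101] mean 0.118 jt6 [0.139 0.197 0.171] Fz 17.2 w 0.0134
```

Emit:
servo_tool([
  [[0,0,0],0.02],
  [[0,0,0],0.04],
  [[0,0,0],0.06],
  [[0,0,0],0.08],
])

```text
time: 10.12
tool_pos: [0.5432, -0.1313, 0.0803]
ee_rot: [3.137, -0.006, 0.132]
wrist_force: [-1.9, -2.3, 17.0]
width: 0.0142
```

```bash
python3 av.py 3
```

```text
10.2167 [ 0.5432 -0.1313  0.0803] yaw 0.1328 Mz [0.189 0.14  0.088] mean 0.139 jt6 [-0.147  0.251  0.249] Fz 17.3 w 0.0139
```

Emit:
servo_tool([
  [[0,0,0],0.0064],
  [[0,0,0],0.0128],
  [[0,0,0],0.0192],
])

```text
time: 10.47
tool_pos: [0.5432, -0.1313, 0.0803]
ee_rot: [3.137, -0.006, 0.103]
wrist_force: [-1.6, -2.5, 17.2]
width: 0.0137
```

```bash
python3 av.py 3
```

```text
10.5667 [ 0.5432 -0.1313  0.0803] yaw 0.1031 Mz [0.157 0.179 0.186] mean 0.174 jt6 [0.056 0.183 0.183] Fz 17.4 w 0.014
```

Emit:
servo_tool([
  [[0,0,0],0.0064],
  [[0,0,0],0.0128],
])

```text
time: 10.73
tool_pos: [0.5432, -0.1313, 0.0803]
ee_rot: [3.138, -0.006, 0.083]
wrist_force: [-1.0, -1.1, 17.7]
width: 0.0141
```

```bash
python3 av.py 3
```

```text
10.8333 [ 0.5432 -0.1314  0.0803] yaw 0.083 Mz [0.154 0.155 0.086] mean 0.132 jt6 [0.051 0.183 0.183] Fz 17.2 w 0.0137
```

Emit:
servo_tool([
  [[0,0,0],0.0064],
])

```text
time: 10.92
tool_pos: [0.5432, -0.1314, 0.0803]
ee_rot: [3.137, -0.006, 0.073]
wrist_force: [-1.4, -3.0, 17.2]
width: 0.0137
```

```bash
python3 av.py 3
```

```text
11.0167 [ 0.5432 -0.1314  0.0803] yaw 0.073 Mz [0.189 0.145 0.153] mean 0.163 jt6 [-0.003  0.168  0.182] Fz 16.9 w 0.0139
```

Emit:
servo_tool([
  [[0,0,0],0.0045],
])

```text
time: 11.1
tool_pos: [0.5432, -0.1314, 0.0803]
ee_rot: [3.138, -0.006, 0.066]
wrist_force: [-1.5, -2.2, 16.7]
width: 0.0136
```

```bash
python3 av.py 3
```

```text
11.2 [ 0.5432 -0.1313  0.0803] yaw 0.0661 Mz [0.206 0.124 0.173] mean 0.168 jt6 [0.044 0.163 0.173] Fz 17.1 w 0.0138
```

Emit:
servo_tool([
  [[0,0,0],0.0045],
])

```text
time: 11.28
tool_pos: [0.5432, -0.1314, 0.0803]
ee_rot: [3.138, -0.007, 0.059]
wrist_force: [-0.8, -2.0, 17.0]
width: 0.0137
```

```bash
python3 av.py 3
```

```text
11.3833 [ 0.5432 -0.1314  0.0803] yaw 0.0589 Mz [0.155 0.14  0.174] mean 0.156 jt6 [0.043 0.163 0.173] Fz 16.9 w 0.0135
```

Emit:
servo_tool([
  [[0,0,0],0.0045],
])

```text
time: 11.47
tool_pos: [0.5432, -0.1314, 0.0803]
ee_rot: [3.138, -0.007, 0.052]
wrist_force: [-3.1, -1.7, 17.1]
width: 0.0141
```

```bash
python3 av.py 3
```

```text
11.5667 [ 0.5432 -0.1314  0.0803] yaw 0.0518 Mz [0.111 0.134 0.148] mean 0.131 jt6 [0.043 0.163 0.173] Fz 17.0 w 0.0136
```

Emit:
servo_tool([
  [[0,0,0],0.0045],
])

```text
time: 11.65
tool_pos: [0.5432, -0.1314, 0.0803]
ee_rot: [3.138, -0.007, 0.045]
wrist_force: [-2.1, -1.2, 16.9]
width: 0.0136
```

```bash
python3 av.py 3
```

```text
11.75 [ 0.5432 -0.1314  0.0803] yaw 0.0447 Mz [0.156 0.146 0.124] mean 0.142 jt6 [0.043 0.163 0.173] Fz 17.0 w 0.0134
```

Emit:
servo_tool([
  [[0,0,0],0.0045],
])

```text
time: 11.83
tool_pos: [0.5432, -0.1314, 0.0803]
ee_rot: [3.138, -0.007, 0.038]
wrist_force: [-1.1, -1.4, 17.2]
width: 0.0135
```

```bash
python3 av.py 3
```

```text
11.9333 [ 0.5432 -0.1314  0.0803] yaw 0.0377 Mz [0.191 0.137 0.097] mean 0.142 jt6 [0.043 0.163 0.173] Fz 17.5 w 0.0138
```

Emit:
servo_tool([
  [[0,0,0],0.0045],
])

```text
time: 12.02
tool_pos: [0.5432, -0.1314, 0.0803]
ee_rot: [3.138, -0.007, 0.031]
wrist_force: [-0.6, -1.3, 17.7]
width: 0.0137
```

```bash
python3 av.py 3
```

```text
12.1167 [ 0.5432 -0.1314  0.0803] yaw 0.0307 Mz [0.087 0.129 0.136] mean 0.117 jt6 [0.043 0.163 0.173] Fz 17.3 w 0.0136
```

Emit:
servo_tool([
  [[0,0,0],0.0045],
])

```text
time: 12.2
tool_pos: [0.5432, -0.1314, 0.0803]
ee_rot: [3.138, -0.007, 0.024]
wrist_force: [-2.0, -2.7, 17.8]
width: 0.0133
```

```bash
python3 av.py 3
```

```text
12.3 [ 0.5432 -0.1314  0.0803] yaw 0.0235 Mz [0.202 0.153 0.155] mean 0.17 jt6 [0.043 0.163 0.173] Fz 17.2 w 0.0141
```

Emit:
servo_tool([
  [[0,0,0],0.0045],
])

```text
time: 12.38
tool_pos: [0.5432, -0.1314, 0.0803]
ee_rot: [3.138, -0.007, 0.017]
wrist_force: [-1.3, -1.8, 17.5]
width: 0.0139
```

```bash
python3 av.py 3
```

```text
12.4833 [ 0.5432 -0.1314  0.0803] yaw 0.0165 Mz [0.077 0.165 0.116] mean 0.119 jt6 [0.043 0.163 0.173] Fz 17.2 w 0.0141
```

Emit:
servo_tool([
  [[0,0,0],0.0045],
])

```text
time: 12.57
tool_pos: [0.5432, -0.1314, 0.0803]
ee_rot: [3.138, -0.007, 0.009]
wrist_force: [-2.1, -3.2, 17.1]
width: 0.0137
```

```bash
python3 av.py 3
```

```text
12.6667 [ 0.5432 -0.1314  0.0803] yaw 0.0094 Mz [0.136 0.158 0.128] mean 0.141 jt6 [0.043 0.164 0.173] Fz 17.1 w 0.0137
```

Emit:
servo_tool([
  [[0,0,0],0.0045],
])

```text
time: 12.75
tool_pos: [0.5432, -0.1314, 0.0803]
ee_rot: [3.138, -0.007, 0.002]
wrist_force: [-1.1, -2.4, 17.3]
width: 0.0138
```

```bash
python3 av.py 3
```

```text
12.85 [ 0.5432 -0.1314  0.0803] yaw 0.0023 Mz [0.115 0.211 0.145] mean 0.157 jt6 [0.043 0.169 0.178] Fz 17.3 w 0.0137
```

Emit:
servo_tool([
  [[0,0,0],0.0035],
])

```text
time: 12.93
tool_pos: [0.5432, -0.1315, 0.0803]
ee_rot: [3.138, -0.007, -0.003]
wrist_force: [-1.1, -2.6, 17.6]
width: 0.0138
```

```bash
python3 av.py 3
```

```text
13.0333 [ 0.5432 -0.1314  0.0803] yaw -0.0031 Mz [0.163 0.17  0.157] mean 0.163 jt6 [0.091 0.188 0.194] Fz 17.3 w 0.0138
```

Emit:
servo_tool([
  [[0,0,0],0.0035],
])

```text
time: 13.12
tool_pos: [0.5432, -0.1314, 0.0803]
ee_rot: [3.138, -0.007, -0.008]
wrist_force: [-2.9, -2.4, 15.9]
width: 0.014
```

```bash
python3 av.py 3
```

```text
13.2167 [ 0.5432 -0.1314  0.0803] yaw -0.0085 Mz [0.207 0.22  0.107] mean 0.178 jt6 [0.111 0.209 0.214] Fz 16.8 w 0.0137
```

Emit:
servo_tool([
  [[0,0,0],0.0064],
])

```text
time: 13.3
tool_pos: [0.5432, -0.1315, 0.0803]
ee_rot: [3.138, -0.007, -0.019]
wrist_force: [-1.3, -2.9, 16.6]
width: 0.0141
```

```bash
python3 av.py 3
```

```text
13.4 [ 0.5432 -0.1315  0.0803] yaw -0.0185 Mz [0.218 0.237 0.231] mean 0.229 jt6 [0.078 0.258 0.27 ] Fz 17.0 w 0.0137
```

Emit:
servo_tool([
  [[0,0,0],0.0064],
])

```text
time: 13.48
tool_pos: [0.5432, -0.1315, 0.0803]
ee_rot: [3.138, -0.007, -0.028]
wrist_force: [-0.8, -2.1, 16.7]
width: 0.0139
```

```bash
python3 av.py 3
```

```text
13.5833 [ 0.5432 -0.1315  0.0803] yaw -0.0285 Mz [0.291 0.259 0.251] mean 0.267 jt6 [0.116 0.296 0.309] Fz 16.9 w 0.0136
```

Emit:
servo_tool([
  [[0,0,0],0.01],
])

```text
time: 13.67
tool_pos: [0.5433, -0.1315, 0.0803]
ee_rot: [3.138, -0.007, -0.044]
wrist_force: [-1.0, -3.0, 16.9]
width: 0.0139
```

```bash
python3 av.py 3
```

```text
13.7667 [ 0.5432 -0.1315  0.0803] yaw -0.0441 Mz [0.324 0.285 0.297] mean 0.302 jt6 [0.084 0.368 0.389] Fz 17.1 w 0.0138
```

```bash
python3 av.py 8
```

```text
14.1167 [ 0.5433 -0.1315  0.0803] yaw -0.0439 Mz [0.297 0.304 0.347 0.316 0.378 0.316 0.297 0.282] mean 0.317 jt6 [0.389 0.336 0.324 0.321 0.321 0.321 0.321 0.32 ] Fz 17.0 w 0.0139
```

Emit:
servo_tool([
  [[0,0,0],0.007],
  [[0,0,0],0.013],
])

```text
time: 14.28
tool_pos: [0.5433, -0.1315, 0.0803]
ee_rot: [3.138, -0.007, -0.065]
wrist_force: [-0.5, -2.5, 16.4]
width: 0.0138
```

```bash
python3 av.py 8
```

```text
14.6333 [ 0.5433 -0.1315  0.0803] yaw -0.064 Mz [0.433 0.381 0.417 0.356 0.384 0.413 0.417 0.368] mean 0.396 jt6 [0.315 0.439 0.437 0.403 0.395 0.393 0.393 0.393] Fz 16.6 w 0.0138
```

Emit:
servo_tool([
  [[0,0,0],0.006],
  [[0,0,0],0.006],
  [[0,0,0],0.006],
])

```text
time: 14.88
tool_pos: [0.5433, -0.1316, 0.0803]
ee_rot: [3.138, -0.007, -0.073]
wrist_force: [-1.6, -2.7, 16.4]
width: 0.014
```

```bash
python3 av.py 6
```

```text
15.1333 [ 0.5433 -0.1316  0.0803] yaw -0.0734 Mz [0.38  0.412 0.38  0.441 0.41  0.444] mean 0.411 jt6 [0.429 0.425 0.424 0.424 0.423 0.423] Fz 16.6 w 0.0137
```

Emit:
servo_tool([
  [[0,0,0],-0.02],
  [[0,0,0],-0.035],
  [[0,0,0],-0.035],
  [[0,0,0],-0.035],
  [[0,0,-0.03],-0.035],
  [[0,0,-0.06],-0.035],
  [[0,0,-0.09],-0.035],
  [[0,0,-0.11],-0.035],
  [[0,0,-0.11],-0.035],
  [[0,0,-0.11],-0.035],
])

```text
time: 15.97
tool_pos: [0.5429, -0.1314, 0.0855]
ee_rot: [3.139, -0.005, -0.02]
wrist_force: [4.2, -3.8, 5.8]
width: 0.0137
```

```bash
python3 st.py; python3 av.py 3
```

```text
15.9667 [ 0.5429 -0.1314  0.0855] [ 3.1386 -0.0052 -0.0196] [ 4.21 -3.85  5.8 ] [-0.741 -0.75   0.048] 0.0137 1.2524156781435594
jt6 [1.576 0.055]
16.0667 [ 0.543  -0.1314  0.0855] yaw -0.0196 Mz [0.048 0.072 0.123] mean 0.081 jt6 [0.055 0.055 0.055] Fz 5.3 w 0.0137
```

Emit:
servo_tool([
  [[0,0,-0.012],0],
  [[0,0,-0.012],0],
  [[0,0,-0.012],0],
  [[0,0,-0.012],0],
])

```text
time: 16.4
tool_pos: [0.5429, -0.1314, 0.0855]
ee_rot: [3.139, -0.005, -0.02]
wrist_force: [4.7, -5.1, 2.0]
width: 0.0139
```

Emit:
servo_tool([
  [[0,0,0],0],
  [[0,0,0],0],
  [[0,0,0],0],
  [[0,0,0],0],
  [[0,0,0],0],
  [[0,0,0],0],
], grip=0.2)

```text
time: 16.9
tool_pos: [0.5406, -0.1298, 0.0835]
ee_rot: [-3.141, 0.001, -0.019]
wrist_force: [-0.2, 0.3, -0.5]
width: 0.0375
```

```bash
python3 st.py
```

```text
16.9 [ 0.5406 -0.1298  0.0835] [-3.1411e+00  1.4000e-03 -1.9300e-02] [-0.23  0.34 -0.47] [ 0.019 -0.011 -0.006] 0.0375 1.252467184021915
jt6 [0.018 0.   ]
```

Released with zero force. Now I'll rise straight up and check.

Emit:
servo_tool([
  [[0,0,-0.2],0],
  [[0,0,-0.5],0],
  [[0,0,-0.9],0],
  [[0,0,-1],0],
  [[0,0,-1],0],
  [[0,0,-1],0],
])

```text
time: 17.4
tool_pos: [0.541, -0.1301, 0.1637]
ee_rot: [3.142, -0.0, -0.019]
wrist_force: [-0.6, 0.1, 0.6]
width: 0.0378
```

Emit:
servo_tool([
  [[-0.1,0,-0.5],0],
  [[-0.2,0,-0.9],0],
  [[-0.2,0,-0.9],0],
  [[-0.2,0,-0.9],0],
  [[-0.2,0,-0.9],0],
])

```text
time: 17.82
tool_pos: [0.5244, -0.1295, 0.2335]
ee_rot: [-3.14, 0.004, -0.02]
wrist_force: [0.0, 0.8, 0.3]
width: 0.0376
```

Run:
```python
from h import *
snap('wrist','w9.png');snap('side','d9.png');snap('scene','s9.png'); o=robot.get_obs(); print(o['time'],o['tool_pos'])
c=proj('w9',[[.5412,-.1307,.08],[.52345,-.1572,.076]]); print(c); x,y=c[0].astype(int)
im=cv2.imread('pics/w9.png'); x0,y0=max(x-60,0),max(y-50,0); print(x0,y0)
cv2.imwrite('pics/z9.png',cv2.resize(im[y0:y0+100,x0:x0+120],None,fx=6,fy=6,interpolation=cv2.INTER_CUBIC))
a=cv2.imread('pics/side0.png');b=cv2.imread('pics/d9.png');cv2.imwrite('pics/cmp.png',np.hstack([a[120:320,130:400],b[120:320,130:400]]))
```

```text
17.9667 [ 0.52424293 -0.12945006  0.23303444]
[[257.9164594  162.99617427]
 [278.5044359  175.43721713]]
197 112
```

View pics/z9.png

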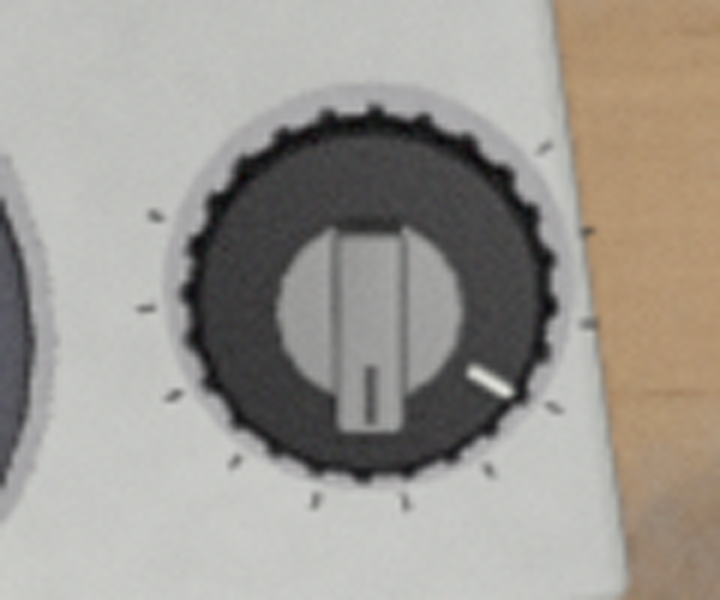

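View pics/cmp.png

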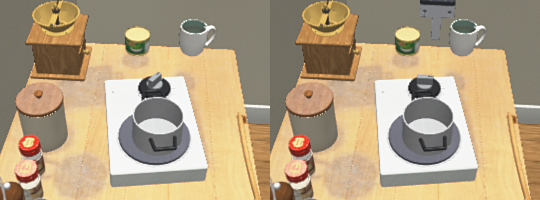

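Run:
```python
from h import *
p=plane('w9',[(279.5-.4,175.8-.4)],.076)[0]; c=np.array([.5412,-.1307]); d=p[:2]-c; print(np.degrees(np.arctan2(d[1],d[0])), np.degrees(np.arctan2(-.1572+.1307,.52345-.5412)), np.linalg.norm(d))
robot.close_job()
```

```text
-123.00463651637905 -123.8146233721871 0.03252358579970549
the job is handed in; nothing more can be done
```

I switched the inner zone off and handed the job in after about 18 s of robot time; the off switch itself can't be seen, so this rests on the torque I felt.

- **Press:** I gripped the inner bar across its thickness and pressed it about 5 mm to its floor. I held it there with about 17 N, against a full spring force of 14 N.
- **Turn:** The knob turned clockwise about 0.96 rad in all. The torque rose from about 0.04 to 0.15 N m where the switch took hold, about 0.25 rad before the end. It then climbed steadily against the end stop to 0.41 N m at the wrist and 0.42 N m at the last joint. No reading passed 0.45 N m.
- **Release:** I eased the torque off, let the knob rise to its starting height within 0.2 mm, opened the fingers and lifted clear. The wrist force read zero within noise after letting go.

**Final checks:**
- **Outer ring:** its white mark measured -123.0° against -123.8° before, which is within measurement error. The mark came out 32 mm from the axis in both pictures where 36 mm is given. I clicked it at its middle, so I take that as how I picked the point.
- **Other things:** the pot, tin, mug and jars look unmoved when the before and after side views are compared.
- **Knob height:** I judged that it had sprung up from the gripper height while still holding it. I did not measure it again from the last pictures.

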